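# Press a sample tub's lid home with a twin-screw press

## Task

Push the loosely lidded tub that stands on the press's bed back until it rests in the angled back stop, under the pad. Then wind the bar down with the two knobs, turn and turn about in small steps, so that the bar never leans more than one and a half degrees, until the pad has pressed the lid home and holds it with about 55 N; above 100 N the tub cracks. Leave the bar level, let go, and do not disturb the other things.

Things in the scene. Friction and masses are not known exactly. Their poses are not given: they have to be found in the camera images.
- press: Twin-screw lid press, fixed. Bed 205 x 370 mm, 12 mm thick. Origin on the table midway between the two upright threaded studs, 13 mm thick and up to 156 mm above the table, which stand at y = +140 and -140 mm; x points to the back stop, y to the left stud; the bed reaches 130 mm to -x, 75 mm to +x. Back stop: two upright faces 22 mm high, at 45 degrees, that centre the tub under the pad.
- seat (a point): Point on the bed's top, 12 mm above the table, straight below the pad: where the centre of the tub's underside lies when the tub rests in the back stop. Axes as the press.
- tub: Tub to close, on the bed 60 to 90 mm in front of the seat: 76 mm across, brown-red, 0.26 kg, orange lid 81 mm across, 6 mm thick. Origin: centre of its underside. With the lid home the top is 54 mm above it, but tubs vary by 2.5 mm either way and the lid starts 2 to 4 mm proud: home must be felt. The lid slides down under about 18 N, then stops hard.
- bar: Aluminium bar, 340 x 32 x 16 mm, along y, that hangs on both studs and carries the pad. Origin on the left stud, 20 mm above the bar's middle plane; axes as the press when level.
- bar_mid (a point): Centre of the bar, midway between the studs; z is up when the bar is level. At knob readings 0 it is 102 mm above the table. A round rubber pad, 52 mm across, hangs under it on a stiff spring: its underside, free, is 21 mm below this point (69 mm above the bed at readings 0). Once the lid is home, each mm that this point goes down adds about 30 N.
- knob_left (a joint): Turn of the left knob (y +140 mm) in rad, growing clockwise from above; starts at 0.45 to 0.8. Clockwise lowers the bar's left end by 6 mm per rad, the right end stays (so the middle sinks 3 mm, the bar leans 0.0214 rad). Equal readings: level bar. Takes about 0.3 N m to turn freely; each N on the pad adds 0.003 N m at each knob. Stays where it is left.
- knob_right (a joint): Turn of the right knob (y -140 mm), just like the left one, for the bar's right end.
- knob_left_grip (a point): Centre of the left knob, a hand nut on the stud just above the bar: round, black, ribbed, 50 mm across, 24 mm high, axis within 3 degrees of upright. Its frame turns with the knob. At reading 0 it is 142 mm above the table; it goes down with its end of the bar, whose top lies 32 mm below it, while the stud's end comes out on top.
- knob_right_grip (a point): Centre of the right knob, same as the left.
- tub_b: Bystander, leave alone: a closed tub, 76 mm across and 54 mm high, left of the press. Origin at the centre of its underside.
- tub_c: Bystander, leave alone: a closed tub, 54 mm high, right of the press, with another on top. Origin at the centre of its underside.
- tub_d: Bystander, leave alone: the closed tub on top of it. Origin at the centre of its underside.
- jar: Bystander, leave alone: small white-capped jar, 36 mm across and 42 mm high, on the bed's front left corner. Origin at the centre of its underside.
- spare_lid: Bystander, leave alone: spare lid, 60 mm across and 6 mm thick, on the bed's front right corner. Origin at the centre of its underside.
- spoon: Bystander, leave alone: steel spoon lying on the table to the right. Origin at the centre of its underside.
- bottle: Bystander, leave alone: bottle, 52 mm across and 130 mm high, on the table to the left. Origin at the centre of its underside.

How it is judged:
On the way, in this order (a step that is already met when the one before it is completed fails the run):
1. the tub rests in the back stop under the pad (horizontal distance between tub and seat below 0.006 m and angle between tub's own z axis and vertical below 0.05 rad), for 0.2 s.
2. the pad holds the lid with 30 N or more (contact force between tub and bar above 30 N), for 0.2 s.
At the end, for the whole second after the job is handed in: The tub stands upright in the back stop (within 6 mm of the seat), the pad holds its lid down with 30 to 80 N, and the bar is level to within 0.75 degrees (all of step 1 and contact force between tub and bar between 30 and 80 N and angle between bar_mid's own z axis and vertical below 0.0131 rad); the robot touches nothing.
It fails at once if the bar leans more than 1.5 degrees (angle between bar_mid's own z axis and vertical above 0.0275 rad).
It fails at once if the pad presses the tub with more than 100 N (contact force between tub and bar above 100 N).
It fails at once if the tub tips over (angle between tub's own z axis and vertical above 0.3 rad).
It fails at once if a bystander is moved by more than 20 mm (distance of any of tub_b, tub_c, tub_d, jar, spare_lid, spoon, bottle from where it was at the start of the episode above 0.02 m).
It also fails if it takes over 72 s, if anything falls off the work surface, if the arm or the gripper's body presses on something with over 40 N, if the wrist force passes 120 N, or if a joint passes its speed limit or range.

## Robot

A 6-joint arm with a two-finger parallel gripper is mounted at the origin on the work surface. World frame = base frame: x ahead of the robot, y to its left, z up, the work surface at z = 0. Lengths are in m, angles in rad, forces in N, time in s.
With the tool pointing down it reaches from about 0.35 to 0.775 m from the base axis. Payload 7.3 kg.
Tool frame: the origin (TCP) lies at the centre of the arm's flange, where the gripper is bolted on; the fingertips stand 178 mm ahead of it and the grasp point (between the pads) lies 159 mm ahead of it (tip_extent is the distance from the TCP to the fingertips, in m); z points along the fingers, y is the line along which they close (so a half turn about z gives the same grasp; the last joint's range is limited). The gripper opens to 92 mm and grips with 3 to 60 N. Pads are 19 mm wide; open, the fingers measure 130 mm over their backs; the gripper's body (75 mm by 190 mm) begins 47 mm behind the grasp point.
Start: joints at [1.042, 0.342, 1.524, -0, 1.275, -0.146], TCP at [0.196, 0.487, 0.405] pointing down, gripper open.
Joint ranges: [-2.53, 2.53], [-0.77, 2.02], [0.04, 2.7], [-1, 4.14], [0.28, 2.66], [-3.11, 3.11]. Speed limits (rad/s): [2.57, 2.57, 3.14, 3.14, 3.14, 3.14].

## Interface

Orientations are given as [roll, pitch, yaw] about the fixed x, y, z axes, in that order (R = Rz(yaw) Ry(pitch) Rx(roll)).
In Python, from cell import * gives the robot as it stands.
- The arm moves only by the tool arm_command, never from a script. Its arguments are lists of equal length, an entry for each row: "xyz": the shift along the world's x, y, z in mm, a list of three; "spin": the turn about the world's z in degrees. In form: {"xyz": [[tx, ty, tz], ...], "spin": [spin, ...]}. A call has 1 to 20 rows; each row shifts and turns the commanded pose from where the row before left it; what a row does not reach is not made up. A row lasts 1/10 s, in which the tool goes at most 50 mm and 8.59 degrees, less where a joint would pass 70% of its speed; a pose out of reach is approached as far as the arm can. A call with a gripper value outside its range is refused whole. "jaw" is the opening, from -1 (shut) to 1 (fully open), set as the call begins (left out, the last holds). The fingers move at their own pace and stop on an object; "squeeze" is the grip in N (left out, the last holds). Time passes only in rows, so rows that do not move let the fingers close. It gives the time, the measured TCP pose, the force, the opening and the grip force at its end, in the units of the state.
- observe(): the state, without advancing time (a new reading comes with each control period).
- read_camera(name): name is "side" or "top" or "wrist"; returns a dict with "img" (480x640x3 uint8, red, green, blue), "depth" (480x640 float32, m along the optical axis (not along the pixel's ray), 0 where there is no reading), "fx", "fy", "cx", "cy" (pixels), "world_from_camera" (4x4, takes a point from camera to world coordinates). Camera axes: x right, y up, looking along -z (the intrinsics and any distortion apply to the point x, -y, -z); pixel columns grow to the right and rows downward; lengths in m; the calibration is good to about 2 mm. The wrist camera is an equidistant fisheye: a pixel r from the principal point sees the ray r / f radians off the axis. A picture is of the moment at which its call begins.
- hand_in(): hands the job in; it is judged then, once.
The state is a dict: "time": time; "qpos": joint angles; "qvel": joint speeds; "joint_efforts": joint torques, N m; "tool_pos": TCP position; "tool_rot": TCP orientation; "contact_force": force on the tool from outside, world axes, zero at the start; "torque": the same for the moment, N m; "opening": finger opening in m; "grip_force": force on a finger pad.
Only numpy, scipy, OpenCV 4.12 (cv2) and the standard library are available. Lean on these libraries where they do the work, as an engineer would, in place of code of your own. Each camera call takes 0.05 s, during which the arm holds its last target. There are 200 camera calls.

## Working session

There is one attempt and no reset: what is moved stays moved. The work goes in short steps, Python scripts to look and compute and a tool call to move; the robot and the scene stay as the last step left them, time stands still between calls to the robot, and variables do not carry over. Pictures are saved under pics/ and viewed, at most 10 in all, crops included, and the job is handed in when it is done.

Besides the shell and the picture viewer there is one more tool, called after ">>>" as name(argument=value, ...), one argument or row to a line, values as JSON. arm_command: Moves the arm, as the interface text tells. Its arguments: {"type":"object","properties":{"xyz":{"type":"array","items":{"type":"array","items":{"type":"number"}}},"spin":{"type":"array","items":{"type":"number"}},"jaw":{"type":"number"},"squeeze":{"type":"number"}},"required":["xyz","spin"]}

```bash
mkdir -p pics; ls; python3 - <<'E'
from cell import *
import cv2,numpy as np
s=observe(); print({k:np.round(v,3) for k,v in s.items()})
for n in ("top","side"):
    c=read_camera(n); cv2.imwrite(f"pics/{n}0.png",c["img"][:,:,::-1]); np.savez(f"{n}0.npz",**{k:v for k,v in c.items()})
    print(n,c["fx"],c["cx"],c["cy"],np.round(c["world_from_camera"],3).tolist())
E
```

```text
pics
{'time': np.float64(0.0), 'qpos': array([ 1.042,  0.343,  1.525, -0.   ,  1.275, -0.146]), 'qvel': array([ 0.001,  0.   , -0.002,  0.002, -0.   ,  0.001]), 'joint_efforts': array([ 1.0000e-03, -4.3126e+01, -2.4423e+01,  7.2000e-02,  5.6000e-02,
       -0.0000e+00]), 'tool_pos': array([0.196, 0.487, 0.404]), 'tool_rot': array([-3.14 , -0.   ,  2.759]), 'contact_force': array([-0.513, -0.254,  0.695]), 'torque': array([-0.053,  0.001, -0.01 ]), 'grip_force': np.float64(0.0), 'opening': np.float64(0.091)}
top 533.7757257110931 316.06679292103263 240.71727319503756 [[-0.022, 0.984, -0.175, 0.331], [-1.0, -0.02, 0.01, -0.002], [0.006, 0.175, 0.985, 1.197], [0.0, 0.0, 0.0, 1.0]]
side 596.8840264963676 315.6957314726148 237.59866750604567 [[0.845, 0.388, -0.367, -0.018], [-0.534, 0.602, -0.593, -0.845], [-0.009, 0.698, 0.716, 1.121], [0.0, 0.0, 0.0, 1.0]]
```

View pics/top0.png

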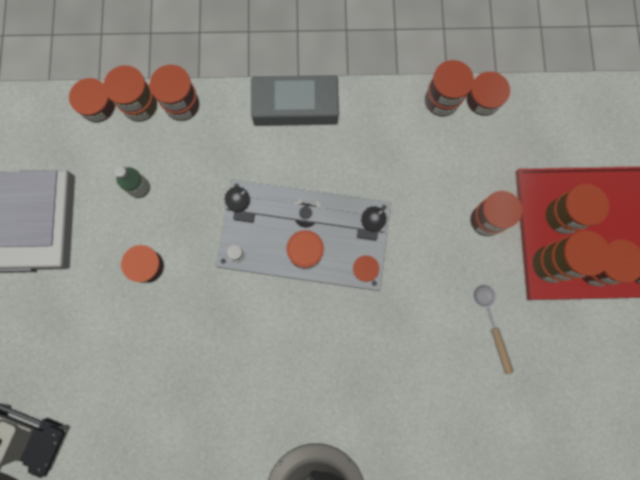

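View pics/side0.png

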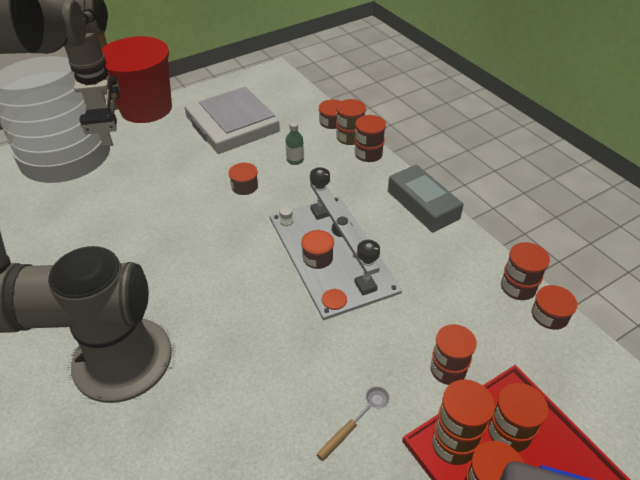

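Top: left knob about (237,198), right knob (373,218), tub lid (305,250), jar (235,253), spare lid (366,268). Side: knobs (320,177) and (368,250), lid (317,243). I'll enlarge both views.

```bash
python3 - <<'E'
import cv2
a=cv2.imread("pics/top0.png")[165:305,205:405]; b=cv2.imread("pics/side0.png")[155:325,260:410]
cv2.imwrite("pics/topc.png",cv2.resize(a,None,fx=4,fy=4,interpolation=cv2.INTER_CUBIC))
cv2.imwrite("pics/sidec.png",cv2.resize(b,None,fx=3.5,fy=3.5,interpolation=cv2.INTER_CUBIC))
E
```

```text
(no output)
```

View pics/topc.png

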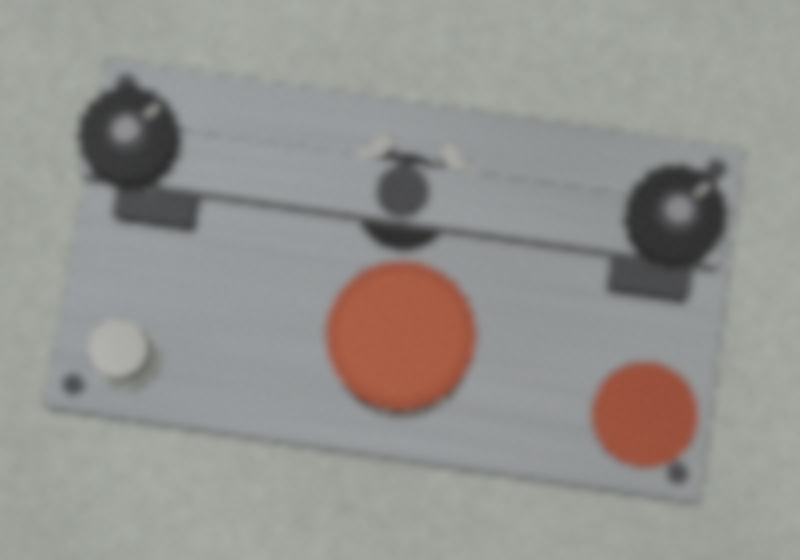

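View pics/sidec.png

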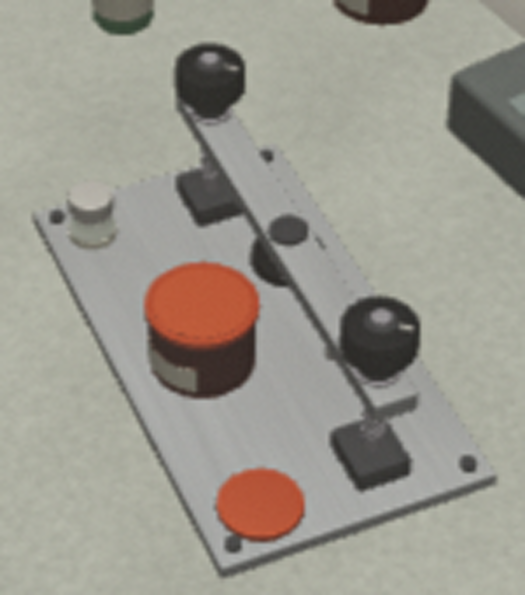

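Top crop (×4, offset 205,165): left knob centre (130,137), right knob (676,217), lid (401,337), bed corners (105,58), (745,148), (697,502), (45,408). The white marks on both knobs point the same way. Side crop (×3.5, offset 260,155): knobs (210,80) and (380,338), lid (202,304).

```bash
cat > h.py <<'E'
import numpy as np
C={n:np.load(f"{n}0.npz") for n in("top","side")}
def ray(n,u,v,C=C):
    c=C[n]; T=c["world_from_camera"]; d=np.array([(u-c["cx"])/c["fx"],-(v-c["cy"])/c["fy"],-1]); return T[:3,3],T[:3,:3]@d
def tri(a,b):
    (p,d),(q,e)=a,b; t=np.linalg.lstsq(np.c_[d,-e],q-p,rcond=None)[0]; x,y=p+t[0]*d,q+t[1]*e
    return (x+y)/2,np.linalg.norm(x-y)
def plane(r,z): p,d=r; return p+d*(z-p[2])/d[2]
T=lambda u,v:ray("top",205+(u+.5)/4-.5,165+(v+.5)/4-.5)
S=lambda u,v:ray("side",260+(u+.5)/3.5-.5,155+(v+.5)/3.5-.5)
E
python3 - <<'E'
from h import *
np.set_printoptions(precision=4,suppress=True)
for n,a,b in(("kl",(130,137),(210,80)),("kr",(676,217),(380,338)),("lid",(401,337),(202,304)),("jar",(118,347),(93,195)),("spare",(645,414),(261,501)),("boltpad",(402,191),(288,230))):
    print(n,*tri(T(*a),S(*b)))
K=[plane(T(130,137),.142-.004),plane(T(676,217),.138)]; print("knobs@.138",K, np.linalg.norm(K[0]-K[1]))
K=[plane(S(210,80),.138),plane(S(380,338),.138)]; print("side knobs@.138",K, np.linalg.norm(K[0]-K[1]))
c=[plane(T(*p),.012) for p in((105,58),(745,148),(697,502),(45,408))]; print("corners",np.array(c))
s=[plane(S(*p),.012) for p in((495,480),(222,573),(35,217))]; print("side corners BR FR FL",np.array(s))
print(np.linalg.norm(c[0]-c[1]),np.linalg.norm(c[1]-c[2]))
for a,b in((0,1),(3,2)): d=c[a]-c[b]; print(np.degrees(np.arctan2(-d[0],d[1])))
z=C["top"]["depth"]
def pt(u,v):
    dd=float(np.median(z[v-1:v+2,u-1:u+2])); p,d=ray("top",u,v); return p+d*dd
for n,u,v in(("kl",237,200),("kr",374,220),("lid",305,249),("bar l",260,209),("bar r",350,220),("bed",280,262)): print(n,pt(u,v))
E
```

```text
kl [0.61   0.147  0.1352] 0.00023350500223234184
kr [ 0.5622 -0.1306  0.1374] 0.0006018277017906557
lid [0.5148 0.0106 0.0719] 0.0023586560593969468
jar [0.5154 0.1638 0.0548] 0.002661398521732746
spare [ 0.4767 -0.1232  0.0202] 0.0015295095769442787
boltpad [0.5855 0.0086 0.1083] 0.0009364876592894385
knobs@.138 [array([0.6091, 0.1467, 0.138 ]), array([ 0.5618, -0.1304,  0.138 ])] 0.2810516270929495
side knobs@.138 [array([0.6083, 0.1442, 0.138 ]), array([ 0.5621, -0.131 ,  0.138 ])] 0.27907292201786654
corners [[ 0.6893  0.1789  0.012 ]
 [ 0.6288 -0.1867  0.012 ]
 [ 0.4273 -0.1507  0.012 ]
 [ 0.4874  0.2111  0.012 ]]
side corners BR FR FL [[ 0.625  -0.1888  0.012 ]
 [ 0.4266 -0.1542  0.012 ]
 [ 0.4882  0.2067  0.012 ]]
0.3706259982243831 0.2046277221222775
-9.406724614348674
-9.426085009506812
kl [0.6022 0.1445 0.1555]
kr [ 0.5559 -0.129   0.1542]
lid [0.5131 0.0108 0.0739]
bar l [0.5947 0.1032 0.106 ]
bar r [ 0.5672 -0.0847  0.1064]
bed [0.4947 0.0679 0.0126]
```

>>> arm_command(
  xyz=[
    [19,-36.6,0],
    [19,-36.6,0],
    [19,-36.6,0],
    [19,-36.6,0],
    [19,-36.6,0],
    [19,-36.6,0],
    [19,-36.6,0],
    [19,-36.6,0],
    [19,-36.6,0],
    [19,-36.6,0],
    [19,-36.6,0],
    [19,-36.6,0],
    [19,-36.6,0],
    [0,0,-40],
    [0,0,-40],
    [0,0,-40],
    [0,0,-35],
    [0,0,-20],
    [0,0,0],
  ],
  spin=[1,1,1,1,1,1,1,1,1,1,1,1,0.5,0,0,0,0,0,0],
  jaw=-0.35,
  squeeze=40,
)

```text
time: 2.0
tool_pos: [0.442, 0.0113, 0.2273]
tool_rot: [-3.142, -0.006, 2.977]
contact_force: [-0.8, -0.4, -0.3]
opening: 0.0297
grip_force: 0.0
```

>>> arm_command(
  xyz=[
    [8,0,0],
    [6,0,0],
    [5,0,0],
    [6,-0.3,0],
    [6,-0.3,0],
    [6,-0.3,0],
    [6,-0.3,0],
    [6,-0.3,0],
    [6,-0.3,0],
    [6,-0.3,0],
    [6,-0.3,0],
    [6,-0.3,0],
    [5,0,0],
    [3,0,0],
  ],
  spin=[0,0,0,0,0,0,0,0,0,0,0,0,0,0],
)

```text
time: 3.4
tool_pos: [0.5246, 0.0084, 0.2297]
tool_rot: [3.142, 0.0, 2.977]
contact_force: [-2.2, 0.3, 0.2]
opening: 0.0298
grip_force: 1.0
```

```bash
python3 - <<'E'
from cell import *
import cv2,numpy as np
o=[]
for n,(a,b,w,h) in (("top",(205,165,200,150)),("side",(230,140,200,200))):
    c=read_camera(n); im=c["img"][b:b+h,a:a+w,::-1]; o.append(cv2.resize(im,(400,int(400*h/w)),interpolation=cv2.INTER_CUBIC))
o[0]=cv2.copyMakeBorder(o[0],0,100,0,0,cv2.BORDER_CONSTANT)
cv2.imwrite("pics/push1.png",np.hstack(o))
E
```

```text
(no output)
```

View pics/push1.png

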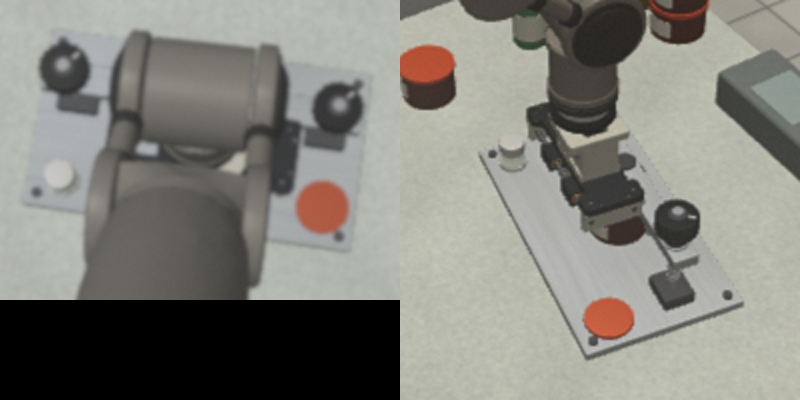

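The tub (side view, about (620,225)) is upright against the fingers, and the gripper is clear of the bar and knobs. I'll carry on slowly.

>>> arm_command(
  xyz=[
    [3,0,0],
    [3,0,0],
    [2,0,0],
    [2,0,0],
    [1,0,0],
  ],
  spin=[0,0,0,0,0],
)

```text
time: 4.0
tool_pos: [0.5321, 0.0096, 0.229]
tool_rot: [3.141, -0.011, 2.977]
contact_force: [-16.7, 5.6, 10.7]
opening: 0.0298
grip_force: 8.7
```

>>> arm_command(
  xyz=[
    [1,0,0],
    [1,0,0],
  ],
  spin=[0,0],
)

```text
time: 4.2
tool_pos: [0.5335, 0.0098, 0.2288]
tool_rot: [3.141, -0.014, 2.977]
contact_force: [-19.9, 6.2, 12.0]
opening: 0.0299
grip_force: 10.1
```

The force jumped to 20 N with an upward part, which may mean the tub is tilting against the stop. I'll back off and look.

>>> arm_command(
  xyz=[
    [-2,0,0],
    [-3,0,0],
    [-15,0,0],
    [-30,0,0],
    [-40,0,30],
    [-30,0,40],
  ],
  spin=[0,0,0,0,0,0],
)

```text
time: 4.8
tool_pos: [0.4149, 0.0087, 0.2989]
tool_rot: [3.142, -0.005, 2.977]
contact_force: [1.0, -0.5, 1.2]
opening: 0.0299
grip_force: 0.0
```

```bash
python3 - <<'E'
from cell import *
import cv2,numpy as np
o=[]
for n,(a,b,w,h) in (("top",(255,185,100,100)),("side",(290,190,100,100))):
    c=read_camera(n); np.savez(f"{n}1.npz",**c); im=c["img"][b:b+h,a:a+w,::-1]; o.append(cv2.resize(im,(400,400),interpolation=cv2.INTER_CUBIC))
cv2.imwrite("pics/push2.png",np.hstack(o))
E
```

```text
(no output)
```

View pics/push2.png

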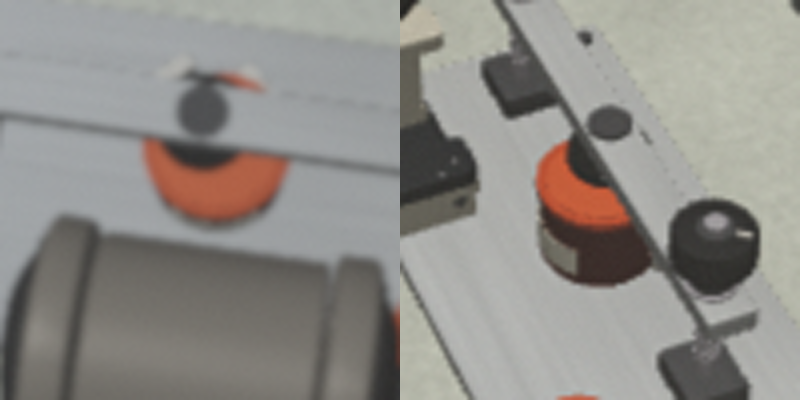

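The lid now sits under the pad and looks upright: top crop circle centre about (216,149), with a sliver behind the bar at (240,78). I'll fit the circle.

```bash
python3 - <<'E'
from h import *
from scipy.optimize import least_squares
import cv2
np.set_printoptions(precision=4,suppress=True)
def fit(n,r0,r1,c0,c1,C,zt,x0):
    im=C[n]["img"][r0:r1,c0:c1]; m=((im[...,0].astype(int)-im[...,2])>70).astype(np.uint8)
    P=[]
    for cn in cv2.findContours(m,cv2.RETR_EXTERNAL,cv2.CHAIN_APPROX_NONE)[0]:
        for u,v in cn[:,0]: P.append(plane(ray(n,u+c0,v+r0,C),zt)[:2])
    P=np.array(P); 
    f=least_squares(lambda x:np.hypot(*(P-x).T)-.0403,x0,loss="soft_l1",f_scale=.0005); return f.x,len(P),np.median(np.abs(f.fun))
C1={n:np.load(f"{n}1.npz") for n in("top","side")}
print("before top",fit("top",220,290,270,340,C,.0695,[.514,.01]),"side",fit("side",225,260,295,340,C,.0695,[.514,.01]))
for z in(.066,.0695,.073): print(z,"top",fit("top",200,245,285,335,C1,z,[.58,.008]),"side",fit("side",222,248,320,350,C1,z,[.58,.008]))
a=fit("top",200,245,285,335,C1,.0695,[.58,.008])[0]-[.585,.008]
t=np.radians(-9.5); print("press frame",a@[np.cos(t),np.sin(t)],a@[-np.sin(t),np.cos(t)])
E
```

```text
before top (array([0.5158, 0.0098]), 100, np.float64(0.0026875415294803293)) side (array([0.5175, 0.013 ]), 79, np.float64(0.0011592230004255216))
0.066 top (array([0.5796, 0.0008]), 82, np.float64(0.0024814537899592315)) side (array([0.5812, 0.0056]), 61, np.float64(0.0016130765638625588))
0.0695 top (array([0.579 , 0.0008]), 82, np.float64(0.002550649367242544)) side (array([0.5794, 0.0028]), 61, np.float64(0.0016434218694546948))
0.073 top (array([0.5784, 0.0007]), 82, np.float64(0.0026236123144857265)) side (array([ 0.5777, -0.0001]), 61, np.float64(0.0016751114087816196))
press frame -0.004722715600584631 -0.008125614595659542
```

```bash
cat >> h.py <<'E'
import cv2
from scipy.optimize import least_squares
def lid(n,win,C,zt,x0):
    r0,r1,c0,c1=win; im=C[n]["img"][r0:r1,c0:c1]
    im=cv2.resize(im,None,fx=4,fy=4,interpolation=cv2.INTER_CUBIC).astype(int)
    m=((im[...,0]-im[...,2])>65).astype(np.uint8)
    P=np.array([plane(ray(n,(u+.5)/4-.5+c0,(v+.5)/4-.5+r0,C),zt)[:2] for cn in cv2.findContours(m,cv2.RETR_EXTERNAL,cv2.CHAIN_APPROX_NONE)[0] for u,v in cn[:,0]])
    x=np.array([*x0,.0405])
    for tol in(.008,.005,.003,.0025,.002,.002):
        Q=P[np.abs(np.hypot(*(P-x[:2]).T)-x[2])<tol]
        f=least_squares(lambda y:np.hypot(*(Q-y[:2]).T)-y[2],x); x=f.x; x[2]=np.clip(x[2],.039,.042)
    return x,len(Q),np.abs(f.fun).mean()
t=np.radians(-9.5); R=np.array([[np.cos(t),np.sin(t)],[-np.sin(t),np.cos(t)]])
E
python3 - <<'E'
from h import *
np.set_printoptions(precision=4,suppress=True)
C1={n:np.load(f"{n}1.npz") for n in("top","side")}
for c,w,x0 in((C,((220,290,270,340),(225,260,295,340)),(.514,.01)),(C1,((200,245,285,335),(222,252,320,352)),(.58,.005))):
  for n,ww in zip(("top","side"),w):
    r=lid(n,ww,c,.0695,x0); print(n,r,"press",R@(r[0][:2]-[.585,.008]))
print("manual",plane(ray("top",255+54-.4,185+37.2-.4),.0695))
E
```

```text
top (array([0.5153, 0.0115, 0.039 ]), 408, np.float64(0.00023929726990873197)) press [-0.0693 -0.0081]
side (array([0.5171, 0.0128, 0.0403]), 327, np.float64(0.0003200166402204562)) press [-0.0677 -0.0065]
top (array([0.574 , 0.0015, 0.039 ]), 220, np.float64(0.00029684455213187575)) press [-0.0098 -0.0082]
side (array([0.5765, 0.0022, 0.0402]), 158, np.float64(0.0003896918118187853)) press [-0.0074 -0.0071]
manual [0.5731 0.002  0.0695]
```

The tub touches only the right stop face, at press (-8.5,-7.7) mm. It needs about 11.5 mm along that face, which is press +45° or world (0.814,0.581). I'll push there with the closed fingers, long side of the gripper along the push so it clears the knobs.

>>> arm_command(
  xyz=[
    [30,-15,0],
    [30,-15,0],
    [20,-10,0],
    [20,-10,0],
    [0,0,0],
    [0,0,0],
    [0,0,-30],
    [0,0,-25],
    [0,0,-12],
    [0,0,0],
  ],
  spin=[-8,-8,-8,-8,-8,-5,0,0,0,0],
  jaw=-1,
  squeeze=10,
)

```text
time: 5.9
tool_pos: [0.517, -0.0414, 0.231]
tool_rot: [-3.14, -0.002, 2.192]
contact_force: [-0.4, -0.1, -0.6]
opening: 0.0007
grip_force: 0.0
```

>>> arm_command(
  xyz=[
    [4.07,2.9,0],
    [4.07,2.9,0],
    [3.26,2.32,0],
    [1.63,1.16,0],
  ],
  spin=[0,0,0,0],
)

```text
time: 6.3
tool_pos: [0.5306, -0.032, 0.2335]
tool_rot: [3.141, 0.001, 2.192]
contact_force: [-2.4, -2.5, 3.4]
opening: 0.0005
grip_force: 1.5
```

>>> arm_command(
  xyz=[
    [1.63,1.16,0],
    [1.63,1.16,0],
    [1.63,1.16,0],
  ],
  spin=[0,0,0],
)

```text
time: 6.6
tool_pos: [0.535, -0.0288, 0.2329]
tool_rot: [-3.142, 0.0, 2.191]
contact_force: [-1.8, -1.7, 2.9]
opening: 0.0005
grip_force: 1.4
```

>>> arm_command(
  xyz=[
    [0.81,0.58,0],
    [0.81,0.58,0],
  ],
  spin=[0,0],
)

```text
time: 6.8
tool_pos: [0.5366, -0.0276, 0.2327]
tool_rot: [-3.142, -0.0, 2.192]
contact_force: [-2.0, -2.1, 2.8]
opening: 0.0004
grip_force: 1.6
```

Still sliding at a low force, so I'll continue to the stop.

>>> arm_command(
  xyz=[
    [0.81,0.58,0],
    [0.81,0.58,0],
  ],
  spin=[0,0],
)

```text
time: 7.0
tool_pos: [0.5383, -0.0264, 0.2327]
tool_rot: [-3.142, -0.0, 2.192]
contact_force: [-3.4, -2.1, 2.4]
opening: 0.0006
grip_force: 1.6
```

>>> arm_command(
  xyz=[
    [0.81,0.58,0],
    [0.81,0.58,0],
  ],
  spin=[0,0],
)

```text
time: 7.2
tool_pos: [0.5399, -0.0252, 0.2327]
tool_rot: [-3.142, -0.0, 2.192]
contact_force: [-2.7, -2.1, 4.0]
opening: 0.0007
grip_force: 2.3
```

```bash
cat >> h.py <<'E'
def look(n):
    from cell import read_camera
    return {n:read_camera(n)}
E
python3 - <<'E'
from h import *
np.set_printoptions(precision=4,suppress=True)
for n,w in (("side",(215,252,315,360)),("top",(195,245,280,335))):
    c=look(n)
    try: r=lid(n,w,c,.0695,(.583,.006)); print(n,r,R@(r[0][:2]-[.585,.008]))
    except Exception as e: print(n,e)
    cv2.imwrite(f"pics/p3{n}.png",cv2.resize(c[n]["img"][170:270,280:380,::-1],None,fx=5,fy=5,interpolation=cv2.INTER_CUBIC))
E
```

```text
side (array([0.3265, 0.0951, 0.042 ]), 0, np.float64(nan)) [-0.2693  0.0432]
top (array([0.5611, 0.0252, 0.039 ]), 0, np.float64(nan)) [-0.0264  0.013 ]h.py:22: RuntimeWarning: Mean of empty slice.
  return x,len(Q),np.abs(f.fun).mean()
  ret = ret.dtype.type(ret / rcount)
```

View pics/p3side.png

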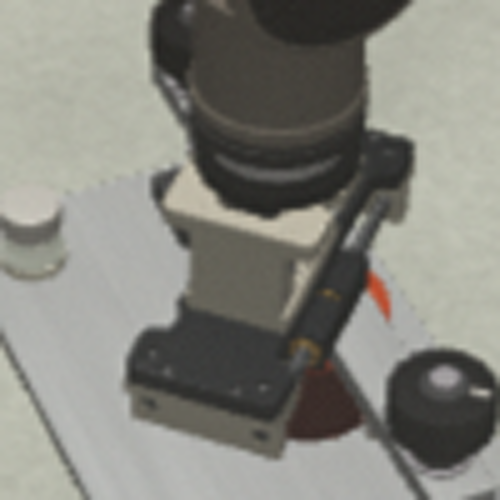

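The gripper hides the lid: tub body at (320,405), with an orange sliver behind the bar at (378,295). I'll push a little further, then back off to measure.

>>> arm_command(
  xyz=[
    [0.81,0.58,0],
    [0.81,0.58,0],
  ],
  spin=[0,0],
)

```text
time: 7.5
tool_pos: [0.5406, -0.0246, 0.2326]
tool_rot: [-3.138, -0.001, 2.192]
contact_force: [-9.1, -8.2, 5.9]
opening: 0.0004
grip_force: 6.4
```

>>> arm_command(
  xyz=[
    [-2,-1.4,0],
    [-20,-14,0],
    [-20,-14,30],
    [-30,-20,40],
  ],
  spin=[0,0,0,0],
)

```text
time: 7.9
tool_pos: [0.4713, -0.072, 0.2992]
tool_rot: [-3.141, -0.002, 2.192]
contact_force: [-0.1, -0.9, 1.3]
opening: 0.0006
grip_force: 0.0
```

```bash
python3 - <<'E'
from h import *
np.set_printoptions(precision=4,suppress=True)
o=[]
for n,w in (("side",(212,252,312,360)),("top",(195,250,280,335))):
    c=look(n); np.savez(n+"2.npz",**c[n])
    r=lid(n,w,c,.0695,(.583,.006)); print(n,r,R@(r[0][:2]-[.585,.008]))
    o.append(cv2.resize(c[n]["img"][170:270,270:370,::-1],(400,400),interpolation=cv2.INTER_CUBIC))
cv2.imwrite("pics/p4.png",np.hstack(o))
E
```

```text
side (array([0.586 , 0.0108, 0.0409]), 101, np.float64(0.00043910568086377337)) [0.0005 0.003 ]
top (array([0.5846, 0.0086, 0.039 ]), 198, np.float64(0.0003253860015740573)) [-0.0005  0.0005]
```

View pics/p4.png

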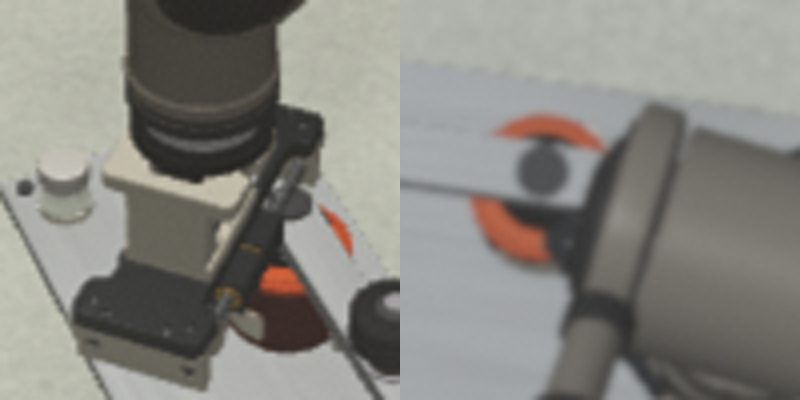

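The tub is seated within 1–3 mm. Now the right knob at about (0.562,-0.130), with grasp TCP z about 0.297.

>>> arm_command(
  xyz=[
    [0,0,30],
    [0,0,30],
    [30,-20,0],
    [31,-20,0],
    [30,-18,0],
    [0,0,0],
    [0,0,-30],
    [0,0,-22],
    [0,0,-10],
    [0,0,0],
  ],
  spin=[0,0,0,0,0,0,0,0,0,0],
  jaw=0.5,
)

```text
time: 9.0
tool_pos: [0.5623, -0.1294, 0.2962]
tool_rot: [-3.14, -0.003, 2.192]
contact_force: [-0.0, 0.6, 0.8]
opening: 0.0686
grip_force: 0.0
```

>>> arm_command(
  xyz=[
    [0,0,0],
    [0,0,0],
    [0,0,0],
    [0,0,0],
  ],
  spin=[0,0,0,0],
  jaw=0,
  squeeze=15,
)

```text
time: 9.4
tool_pos: [0.5629, -0.13, 0.299]
tool_rot: [3.14, 0.002, 2.191]
contact_force: [1.8, 0.9, 3.6]
opening: 0.0496
grip_force: 15.0
```

>>> arm_command(
  xyz=[
    [0,0,0],
    [0,0,0],
    [0,0,-0.4],
    [0,0,-0.6],
    [0,0,-0.6],
  ],
  spin=[0,0,-4,-6,-6],
  jaw=-0.3,
  squeeze=45,
)

```text
time: 9.9
tool_pos: [0.5627, -0.1302, 0.2973]
tool_rot: [3.141, 0.001, 1.909]
contact_force: [-2.3, 0.1, 6.0]
opening: 0.0492
grip_force: 45.0
```

```bash
python3 -c "
from cell import *
s=observe(); print(s['torque'],s['contact_force'],s['qpos'],s['joint_efforts'])"
```

```text
[-0.02917106  0.14563434  0.25321411] [-2.33266702  0.10327894  6.01706101] [-3.59996276e-01  5.38405714e-01  1.52386628e+00 -5.27657293e-04
  1.07767976e+00 -6.97529896e-01] [  0.25987769 -46.73695564 -20.40279329   0.28721494  -0.19689994
  -1.14810884]
```

>>> arm_command(
  xyz=[
    [0,0,-0.6],
    [0,0,-0.6],
    [0,0,0],
  ],
  spin=[-6,-6,0],
)

```text
time: 10.2
tool_pos: [0.5625, -0.1304, 0.296]
tool_rot: [3.141, 0.001, 1.7]
contact_force: [-2.6, -1.2, 6.7]
opening: 0.0493
grip_force: 45.0
```

```bash
python3 -c "
from cell import *
s=observe(); print(s['torque'],s['contact_force'],s['qpos'],s['joint_efforts'])"
```

```text
[-0.07212029  0.29998768 -0.36104572] [-2.64742971 -1.2098174   6.66059071] [-3.60365712e-01  5.39764854e-01  1.52557241e+00 -6.76013351e-04
  1.07533697e+00 -4.88760956e-01] [  1.37096733 -46.63616538 -20.58576107   0.16331884  -0.39518145
   0.5160445 ]
```

>>> arm_command(
  xyz=[
    [0,0,0],
    [0,0,0],
    [0,0,25],
    [0,0,35],
    [8,46,0],
    [8,46,0],
    [8,46,0],
    [8,46,0],
    [8,46,0],
    [6,46,0],
    [0,0,0],
    [0,0,-30],
    [0,0,-20],
    [0,0,-8],
    [0,0,0],
  ],
  spin=[0,0,0,0,0,0,0,0,0,0,0,0,0,0,0],
  jaw=0.5,
)

```text
time: 11.7
tool_pos: [0.6084, 0.1453, 0.2958]
tool_rot: [-3.139, 0.0, 1.702]
contact_force: [-0.3, -0.2, 0.3]
opening: 0.0687
grip_force: 0.0
```

>>> arm_command(
  xyz=[
    [0,0,0],
    [0,0,0],
    [0,0,0],
    [0,0,0],
  ],
  spin=[0,0,0,0],
  jaw=-0.3,
  squeeze=20,
)

```text
time: 12.1
tool_pos: [0.6088, 0.1458, 0.2982]
tool_rot: [3.14, 0.0, 1.703]
contact_force: [-1.5, -1.3, 3.7]
opening: 0.0495
grip_force: 20.0
```

>>> arm_command(
  xyz=[
    [0,0,0],
    [0,0,-0.3],
    [0,0,-0.6],
    [0,0,-0.6],
    [0,0,-0.6],
    [0,0,-0.6],
    [0,0,-0.6],
  ],
  spin=[0,-3,-6,-6,-6,-6,-6],
  squeeze=45,
)

```text
time: 12.8
tool_pos: [0.6082, 0.1462, 0.2947]
tool_rot: [-3.141, 0.0, 1.123]
contact_force: [-5.2, -0.3, 7.6]
opening: 0.0496
grip_force: 45.0
```

```bash
cat > o.py <<'E'
from cell import *
import numpy as np
s=observe(); print(s['time'],'tz %.3f'%s['torque'][2],np.round(s['contact_force'],1),'q6 %.3f'%s['qpos'][5],'yaw %.4f'%s['tool_rot'][2],'e6 %.2f'%s['joint_efforts'][5],'z %.4f'%s['tool_pos'][2])
E
python3 o.py
```

```text
12.8 tz 0.266 [-5.2 -0.3  7.6] q6 0.561 yaw 1.1234 e6 -1.15 z 0.2947
```

>>> arm_command(
  xyz=[
    [0,0,-0.6],
    [0,0,-0.6],
  ],
  spin=[-6,-6],
)

```text
time: 13.0
tool_pos: [0.608, 0.1463, 0.2934]
tool_rot: [-3.14, 0.001, 0.914]
contact_force: [-5.2, 1.4, 7.4]
opening: 0.0494
grip_force: 45.0
```

```bash
python3 o.py
```

```text
13.0 tz 0.249 [-5.2  1.4  7.4] q6 0.770 yaw 0.9140 e6 -1.15 z 0.2934
```

>>> arm_command(
  xyz=[
    [0,0,-0.6],
    [0,0,-0.6],
  ],
  spin=[-6,-6],
)

```text
time: 13.2
tool_pos: [0.6078, 0.1466, 0.2922]
tool_rot: [-3.14, 0.001, 0.705]
contact_force: [-6.5, 1.8, 8.3]
opening: 0.049
grip_force: 45.0
```

```bash
python3 o.py
```

```text
13.2 tz 0.246 [-6.5  1.8  8.3] q6 0.980 yaw 0.7048 e6 -1.15 z 0.2922
```

>>> arm_command(
  xyz=[
    [0,0,0],
    [0,0,0],
    [0,0,25],
    [0,0,35],
    [-8,-46,0],
    [-8,-46,0],
    [-8,-46,0],
    [-8,-46,0],
    [-8,-46,0],
    [-6,-46,0],
    [0,0,0],
    [0,0,-30],
    [0,0,-20],
    [0,0,-8],
    [0,0,0],
  ],
  spin=[0,0,0,0,0,0,0,0,0,0,0,0,0,0,0],
  jaw=0.5,
)

```text
time: 14.7
tool_pos: [0.5626, -0.1295, 0.2923]
tool_rot: [-3.14, 0.001, 0.709]
contact_force: [-0.9, 0.3, 0.4]
opening: 0.0687
grip_force: 0.0
```

>>> arm_command(
  xyz=[
    [0,0,0],
    [0,0,0],
    [0,0,0],
    [0,0,0],
  ],
  spin=[0,0,0,0],
  jaw=-0.3,
  squeeze=45,
)

```text
time: 15.1
tool_pos: [0.5623, -0.1291, 0.2943]
tool_rot: [-3.14, -0.001, 0.708]
contact_force: [-2.5, 4.4, 4.3]
opening: 0.0492
grip_force: 45.0
```

>>> arm_command(
  xyz=[
    [0,0,-0.6],
    [0,0,-0.6],
    [0,0,-0.6],
    [0,0,-0.6],
  ],
  spin=[-6,-6,-6,-6],
)

```text
time: 15.5
tool_pos: [0.5623, -0.1292, 0.2918]
tool_rot: [-3.14, 0.0, 0.286]
contact_force: [-2.6, 3.7, 5.0]
opening: 0.0493
grip_force: 45.0
```

```bash
python3 o.py
```

```text
15.5 tz 0.321 [-2.6  3.7  5. ] q6 0.926 yaw 0.2857 e6 -1.07 z 0.2918
```

>>> arm_command(
  xyz=[
    [0,0,-0.6],
    [0,0,-0.6],
  ],
  spin=[-6,-6],
)

```text
time: 15.7
tool_pos: [0.5622, -0.1292, 0.2906]
tool_rot: [-3.14, 0.001, 0.076]
contact_force: [-3.6, 3.5, 3.7]
opening: 0.049
grip_force: 45.0
```

```bash
python3 o.py
```

```text
15.7 tz 0.345 [-3.6  3.5  3.7] q6 1.135 yaw 0.0762 e6 -1.03 z 0.2906
```

>>> arm_command(
  xyz=[
    [0,0,-0.6],
    [0,0,-0.6],
  ],
  spin=[-6,-6],
)

```text
time: 15.9
tool_pos: [0.5622, -0.1293, 0.2893]
tool_rot: [-3.14, 0.001, -0.133]
contact_force: [-3.6, 2.7, 3.9]
opening: 0.0494
grip_force: 45.0
```

```bash
python3 o.py
```

```text
15.9 tz 0.364 [-3.6  2.7  3.9] q6 1.344 yaw -0.1333 e6 -1.03 z 0.2893
```

>>> arm_command(
  xyz=[
    [0,0,-0.3],
    [0,0,-0.3],
  ],
  spin=[-3,-3],
)

```text
time: 16.1
tool_pos: [0.5622, -0.1293, 0.2888]
tool_rot: [-3.14, 0.001, -0.236]
contact_force: [-3.8, 1.9, 2.7]
opening: 0.0491
grip_force: 45.0
```

```bash
python3 o.py
```

```text
16.1 tz 0.344 [-3.8  1.9  2.7] q6 1.447 yaw -0.2361 e6 -0.30 z 0.2888
```

>>> arm_command(
  xyz=[
    [0,0,-0.3],
  ],
  spin=[-3],
)

```text
time: 16.2
tool_pos: [0.5622, -0.1293, 0.2885]
tool_rot: [-3.14, 0.001, -0.288]
contact_force: [-3.8, 2.2, 3.0]
opening: 0.0492
grip_force: 45.0
```

```bash
python3 o.py
```

```text
16.2 tz 0.372 [-3.8  2.2  3. ] q6 1.499 yaw -0.2884 e6 -0.34 z 0.2885
```

>>> arm_command(
  xyz=[
    [0,0,-0.3],
  ],
  spin=[-3],
)

```text
time: 16.3
tool_pos: [0.5622, -0.1293, 0.2881]
tool_rot: [-3.14, 0.001, -0.341]
contact_force: [-2.9, 2.6, 2.6]
opening: 0.0489
grip_force: 45.0
```

```bash
python3 o.py
```

```text
16.3 tz 0.377 [-2.9  2.6  2.6] q6 1.552 yaw -0.3408 e6 -0.34 z 0.2881
```

>>> arm_command(
  xyz=[
    [0,0,0],
    [0,0,0],
    [0,0,30],
    [0,0,35],
    [8,46,0],
    [8,46,0],
    [8,46,0],
    [8,46,0],
    [8,46,0],
    [6,46,0],
    [0,0,0],
    [0,0,-30],
    [0,0,-20],
    [0,0,-10],
    [0,0,0],
  ],
  spin=[0,0,0,0,8,8,8,8,8,8,8,0,0,0,0],
  jaw=0.5,
)

```text
time: 17.8
tool_pos: [0.6085, 0.1458, 0.2911]
tool_rot: [-3.141, 0.002, 0.639]
contact_force: [-0.2, 0.1, 0.5]
opening: 0.0689
grip_force: 0.0
```

>>> arm_command(
  xyz=[
    [0,0,0],
    [0,0,0],
    [0,0,0],
    [0,0,0],
  ],
  spin=[0,0,0,0],
  jaw=-0.3,
  squeeze=45,
)

```text
time: 18.2
tool_pos: [0.6082, 0.147, 0.2936]
tool_rot: [-3.14, -0.002, 0.638]
contact_force: [-3.3, 5.5, 3.3]
opening: 0.0492
grip_force: 45.0
```

>>> arm_command(
  xyz=[
    [0,0,-0.3],
    [0,0,-0.3],
    [0,0,-0.3],
  ],
  spin=[-3,-3,-3],
)

```text
time: 18.5
tool_pos: [0.6081, 0.1472, 0.2926]
tool_rot: [-3.14, -0.001, 0.48]
contact_force: [-3.8, 6.1, 2.4]
opening: 0.0496
grip_force: 45.0
```

```bash
python3 o.py
```

```text
18.5 tz 0.295 [-3.8  6.1  2.4] q6 1.204 yaw 0.4801 e6 -0.39 z 0.2926
```

>>> arm_command(
  xyz=[
    [0,0,-0.3],
  ],
  spin=[-3],
)

```text
time: 18.6
tool_pos: [0.6081, 0.1472, 0.2924]
tool_rot: [-3.14, -0.001, 0.428]
contact_force: [-4.0, 6.1, 3.0]
opening: 0.0491
grip_force: 45.0
```

```bash
python3 o.py
```

```text
18.6 tz 0.311 [-4.   6.1  3. ] q6 1.257 yaw 0.4278 e6 -0.39 z 0.2924
```

>>> arm_command(
  xyz=[
    [0,0,-0.3],
  ],
  spin=[-3],
)

```text
time: 18.7
tool_pos: [0.6081, 0.1473, 0.292]
tool_rot: [-3.14, -0.001, 0.376]
contact_force: [-4.3, 5.3, 2.8]
opening: 0.0494
grip_force: 45.0
```

```bash
python3 o.py
```

```text
18.7 tz 0.249 [-4.3  5.3  2.8] q6 1.309 yaw 0.3756 e6 -0.38 z 0.2920
```

```bash
cat > d.py <<'E'
from h import *
import sys
def hts(n,c):
    T=c["world_from_camera"]; z=c["depth"]; v,u=np.mgrid[:480,:640]
    P=np.stack([(u-c["cx"])/c["fx"]*z,-(v-c["cy"])/c["fy"]*z,-z],-1)@T[:3,:3].T+T[:3,3]
    q=(P[...,:2]-[.585,.008])@R.T; im=c["img"].astype(int); org=(im[...,0]-im[...,2])>70
    org=cv2.erode(org.astype(np.uint8),np.ones((3,3)))>0
    ok=(z>0)&(np.abs(q[...,0])<.2)&(np.abs(q[...,1])<.2); Z=P[...,2]
    lid=ok&org&(Z>.05)&(Z<.085)&(np.hypot(q[...,0]+(.07 if '0' in sys.argv else 0),q[...,1])<.05)
    f=lambda m:(np.round(np.median(Z[m])*1e3,2),int(m.sum())) if m.sum() else None
    bar=ok&(np.abs(q[...,0])<.011)&(Z>.09)&(Z<.112)
    A,B=bar&(q[...,1]>.03)&(q[...,1]<.1),bar&(q[...,1]<-.03)&(q[...,1]>-.1)
    bed=ok&(Z<.02)&(Z>.005)&(np.abs(q[...,0]+.075)<.03)&(np.abs(q[...,1])<.12)
    print(n,"lid",f(lid),"barL",f(A),"barR",f(B),"bed",f(bed))
if '0' in sys.argv:
    for n in("top","side"): hts(n,C[n])
    for n in("top","side"): sys.argv=[''] ; hts(n,np.load(f"{n}2.npz"))
else:
    for n in("top","side"): hts(n,look(n)[n])
E
python3 d.py 0; python3 d.py
```

```text
top lid (np.float64(72.97), 858) barL (np.float64(106.89), 338) barR (np.float64(106.95), 333) bed (np.float64(13.05), 1986)
side lid (np.float64(72.35), 505) barL (np.float64(106.29), 165) barR (np.float64(106.17), 171) bed (np.float64(12.71), 986)
top lid (np.float64(72.56), 92) barL (np.float64(106.97), 341) barR None bed (np.float64(13.11), 1732)
side lid (np.float64(72.24), 23) barL None barR (np.float64(106.3), 171) bed (np.float64(12.57), 844)
top lid (np.float64(70.37), 173) barL (np.float64(99.02), 337) barR (np.float64(98.14), 341) bed (np.float64(13.09), 2578)
side lid (np.float64(70.13), 76) barL (np.float64(97.9), 161) barR (np.float64(97.3), 161) bed (np.float64(12.67), 1657)
```

Depth shows the lid has gone down 2.3 mm and the bar 8.4 mm, so the pad is on the lid and near home. Left end is 0.7 mm high, as expected. Smaller steps now.

>>> arm_command(
  xyz=[
    [0,0,-0.3],
    [0,0,-0.3],
  ],
  spin=[-3,-3],
)

```text
time: 19.0
tool_pos: [0.6081, 0.1473, 0.2914]
tool_rot: [-3.14, -0.001, 0.271]
contact_force: [-3.6, 6.1, 3.1]
opening: 0.0493
grip_force: 45.0
```

```bash
python3 o.py
```

```text
19.0 tz 0.297 [-3.6  6.1  3.1] q6 1.414 yaw 0.2710 e6 -0.40 z 0.2914
```

>>> arm_command(
  xyz=[
    [0,0,-0.3],
  ],
  spin=[-3],
)

```text
time: 19.1
tool_pos: [0.6081, 0.1474, 0.2911]
tool_rot: [-3.139, -0.001, 0.219]
contact_force: [-3.1, 6.3, 2.5]
opening: 0.0494
grip_force: 45.0
```

```bash
python3 o.py; python3 d.py; python3 d.py
```

```text
19.1 tz 0.333 [-3.1  6.3  2.5] q6 1.466 yaw 0.2187 e6 -0.36 z 0.2911
top lid (np.float64(69.86), 169) barL (np.float64(98.04), 314) barR (np.float64(97.73), 332) bed (np.float64(13.12), 2576)
side lid (np.float64(69.47), 74) barL (np.float64(97.9), 160) barR (np.float64(97.05), 172) bed (np.float64(12.65), 1660)
top lid (np.float64(69.58), 171) barL (np.float64(98.14), 317) barR (np.float64(97.95), 333) bed (np.float64(13.12), 2573)
side lid (np.float64(69.37), 74) barL (np.float64(97.82), 172) barR (np.float64(97.52), 160) bed (np.float64(12.46), 1651)
```

>>> arm_command(
  xyz=[
    [0,0,-0.3],
    [0,0,-0.3],
    [0,0,-0.3],
  ],
  spin=[-3,-3,-3],
)

```text
time: 19.6
tool_pos: [0.6081, 0.1475, 0.2902]
tool_rot: [-3.139, -0.0, 0.062]
contact_force: [-3.3, 7.3, 2.2]
opening: 0.0493
grip_force: 45.0
```

```bash
python3 o.py; python3 d.py; python3 d.py
```

```text
19.6 tz 0.405 [-3.3  7.3  2.2] q6 1.623 yaw 0.0619 e6 -0.31 z 0.2902
top lid (np.float64(69.65), 171) barL (np.float64(97.66), 263) barR (np.float64(97.74), 340) bed (np.float64(13.05), 2566)
side lid (np.float64(69.37), 74) barL (np.float64(97.06), 164) barR (np.float64(96.53), 167) bed (np.float64(12.61), 1652)
top lid (np.float64(69.86), 168) barL (np.float64(97.54), 255) barR (np.float64(97.73), 344) bed (np.float64(12.99), 2579)
side lid (np.float64(69.73), 73) barL (np.float64(97.02), 164) barR (np.float64(97.35), 164) bed (np.float64(12.51), 1663)
```

>>> arm_command(
  xyz=[
    [0,0,-0.3],
    [0,0,-0.3],
  ],
  spin=[-3,-3],
)

```text
time: 20.0
tool_pos: [0.6081, 0.1476, 0.2896]
tool_rot: [-3.139, -0.0, -0.043]
contact_force: [-3.4, 9.3, 1.5]
opening: 0.0494
grip_force: 45.0
```

```bash
python3 o.py; python3 d.py; python3 d.py
```

```text
20.0 tz 0.465 [-3.4  9.3  1.5] q6 1.728 yaw -0.0425 e6 -0.30 z 0.2896
top lid (np.float64(70.07), 169) barL (np.float64(97.06), 177) barR (np.float64(97.67), 330) bed (np.float64(13.11), 2577)
side lid (np.float64(69.13), 75) barL (np.float64(96.91), 163) barR (np.float64(97.37), 161) bed (np.float64(12.71), 1658)
top lid (np.float64(69.66), 171) barL (np.float64(97.21), 177) barR (np.float64(97.68), 335) bed (np.float64(13.04), 2575)
side lid (np.float64(69.57), 75) barL (np.float64(96.49), 167) barR (np.float64(96.93), 164) bed (np.float64(12.5), 1651)
```

The lid has stopped falling (home) and the torque is climbing; force estimates run from 36 to 60 N. Left +1.68, right +1.54. I'll finish on the right knob, which levels the bar.

>>> arm_command(
  xyz=[
    [0,0,0],
    [0,0,0],
    [0,0,30],
    [0,0,35],
    [-8,-46,0],
    [-8,-46,0],
    [-8,-46,0],
    [-8,-46,0],
    [-8,-46,0],
    [-6,-46,0],
    [0,0,0],
    [0,0,-30],
    [0,0,-26],
    [0,0,-10],
    [0,0,0],
  ],
  spin=[0,0,0,0,0,0,0,0,0,0,0,0,0,0,0],
  jaw=0.5,
)

```text
time: 21.7
tool_pos: [0.5625, -0.1296, 0.2865]
tool_rot: [-3.141, 0.003, -0.042]
contact_force: [-0.0, 0.6, 0.9]
opening: 0.0688
grip_force: 0.0
```

```bash
for i in 1 2 3 4; do python3 d.py; done
```

```text
top lid (np.float64(70.05), 171) barL (np.float64(97.41), 333) barR (np.float64(97.58), 91) bed (np.float64(13.05), 2049)
side lid (np.float64(68.88), 73) barL (np.float64(96.08), 124) barR (np.float64(96.58), 81) bed (np.float64(12.59), 1659)
top lid (np.float64(69.8), 170) barL (np.float64(97.16), 328) barR (np.float64(97.15), 91) bed (np.float64(13.09), 2049)
side lid (np.float64(68.68), 73) barL (np.float64(96.17), 124) barR (np.float64(97.23), 97) bed (np.float64(12.6), 1656)
top lid (np.float64(69.89), 172) barL (np.float64(96.92), 337) barR (np.float64(97.28), 89) bed (np.float64(13.1), 2045)
side lid (np.float64(69.48), 73) barL (np.float64(96.49), 123) barR (np.float64(96.51), 93) bed (np.float64(12.71), 1655)
top lid (np.float64(69.78), 171) barL (np.float64(97.29), 336) barR (np.float64(97.49), 91) bed (np.float64(13.02), 2054)
side lid (np.float64(68.62), 72) barL (np.float64(96.91), 131) barR (np.float64(96.18), 90) bed (np.float64(12.6), 1659)
```

>>> arm_command(
  xyz=[
    [0,0,0],
    [0,0,0],
    [0,0,0],
    [0,0,0],
  ],
  spin=[0,0,0,0],
  jaw=-0.3,
  squeeze=45,
)

```text
time: 22.5
tool_pos: [0.5626, -0.1293, 0.2875]
tool_rot: [-3.14, 0.0, -0.043]
contact_force: [-0.2, 5.2, 1.8]
opening: 0.0493
grip_force: 45.0
```

>>> arm_command(
  xyz=[
    [0,0,-0.2],
    [0,0,-0.2],
  ],
  spin=[-2,-2],
)

```text
time: 22.7
tool_pos: [0.5627, -0.1293, 0.2871]
tool_rot: [-3.141, 0.0, -0.113]
contact_force: [-0.5, 4.8, 0.7]
opening: 0.049
grip_force: 45.0
```

```bash
python3 o.py
```

```text
22.7 tz 0.404 [-0.5  4.8  0.7] q6 1.324 yaw -0.1126 e6 -0.09 z 0.2871
```

>>> arm_command(
  xyz=[
    [0,0,-0.2],
  ],
  spin=[-2],
)

```text
time: 22.8
tool_pos: [0.5627, -0.1293, 0.2869]
tool_rot: [-3.141, 0.0, -0.148]
contact_force: [0.1, 4.1, 1.0]
opening: 0.0494
grip_force: 45.0
```

```bash
python3 o.py
```

```text
22.8 tz 0.393 [0.1 4.1 1. ] q6 1.359 yaw -0.1475 e6 -0.06 z 0.2869
```

>>> arm_command(
  xyz=[
    [0,0,-0.2],
  ],
  spin=[-2],
)

```text
time: 22.9
tool_pos: [0.5627, -0.1293, 0.2867]
tool_rot: [-3.141, 0.0, -0.182]
contact_force: [1.3, 4.7, 0.4]
opening: 0.0491
grip_force: 45.0
```

```bash
python3 o.py
```

```text
22.9 tz 0.434 [1.3 4.7 0.4] q6 1.394 yaw -0.1825 e6 -0.05 z 0.2867
```

Left +1.68 and right +1.68, so the bar is level; the estimates average about 52 N. I'll let go, retract clear and check.

>>> arm_command(
  xyz=[
    [0,0,0],
    [0,0,0],
    [0,0,0],
    [0,0,30],
    [0,0,40],
    [0,0,30],
    [-40,-20,20],
    [-40,-20,20],
    [-40,-20,0],
    [-40,-20,0],
    [-20,-40,0],
    [0,0,0],
  ],
  spin=[0,0,0,0,0,0,0,0,0,0,0,0],
  jaw=0.5,
)

```text
time: 24.1
tool_pos: [0.3803, -0.2534, 0.4271]
tool_rot: [3.139, -0.0, -0.187]
contact_force: [0.7, 0.4, -0.2]
opening: 0.0688
grip_force: 0.0
```

```bash
for i in 1 2 3 4 5 6; do python3 d.py; done; python3 - <<'E'
from h import *
np.set_printoptions(precision=4,suppress=True)
for n,w in (("side",(212,252,312,360)),("top",(195,250,280,335))):
    c=look(n); r=lid(n,w,c,.0665,(.583,.006)); print(n,r,R@(r[0][:2]-[.585,.008]))
    cv2.imwrite(f"pics/end{n}.png",cv2.resize(c[n]["img"][150:320,200:410,::-1],None,fx=3.5,fy=3.5,interpolation=cv2.INTER_CUBIC))
E
```

```text
top lid (np.float64(69.56), 151) barL (np.float64(96.92), 337) barR (np.float64(96.9), 336) bed (np.float64(13.14), 2825)
side lid (np.float64(70.05), 3) barL None barR (np.float64(96.13), 118) bed (np.float64(12.93), 476)
top lid (np.float64(69.6), 151) barL (np.float64(96.71), 337) barR (np.float64(97.23), 338) bed (np.float64(13.06), 2825)
side lid (np.float64(68.94), 3) barL None barR (np.float64(96.42), 123) bed (np.float64(12.69), 500)
top lid (np.float64(69.25), 152) barL (np.float64(96.91), 334) barR (np.float64(97.01), 340) bed (np.float64(13.03), 2818)
side lid (np.float64(67.62), 3) barL None barR (np.float64(96.44), 123) bed (np.float64(12.34), 502)
top lid (np.float64(69.88), 152) barL (np.float64(97.0), 335) barR (np.float64(96.9), 335) bed (np.float64(13.14), 2813)
side lid (np.float64(71.31), 3) barL None barR (np.float64(96.4), 122) bed (np.float64(12.55), 495)
top lid (np.float64(69.75), 152) barL (np.float64(96.99), 334) barR (np.float64(96.89), 335) bed (np.float64(13.16), 2819)
side lid (np.float64(66.73), 3) barL None barR (np.float64(96.02), 123) bed (np.float64(12.58), 503)
top lid (np.float64(70.18), 150) barL (np.float64(96.63), 337) barR (np.float64(97.35), 337) bed (np.float64(13.09), 2825)
side lid (np.float64(66.64), 3) barL None barR (np.float64(95.86), 119) bed (np.float64(12.49), 494)
side (array([0.4098, 0.1098, 0.042 ]), 0, np.float64(nan)) [-0.1896  0.0715]
top (array([0.5846, 0.0087, 0.039 ]), 265, np.float64(0.00027846653213812556)) [-0.0005  0.0006]h.py:22: RuntimeWarning: Mean of empty slice.
  return x,len(Q),np.abs(f.fun).mean()
  ret = ret.dtype.type(ret / rcount)
```

View pics/endtop.png

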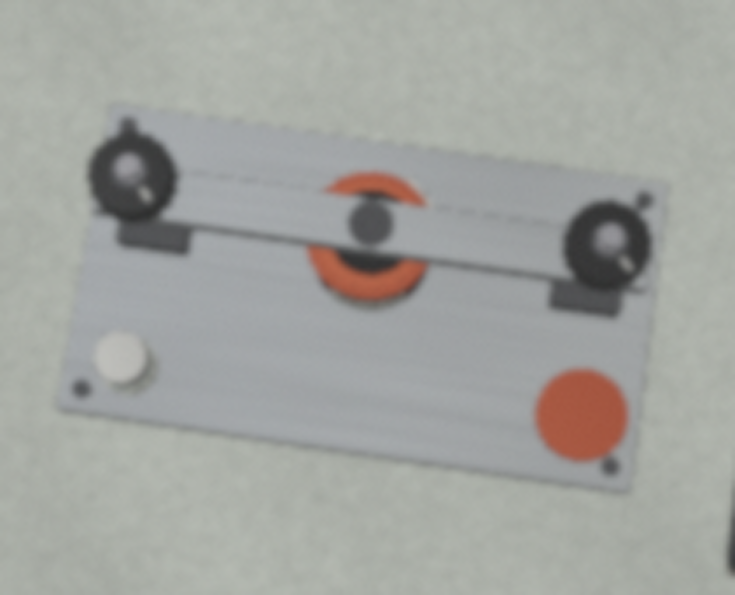

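The end picture shows the lid centred under the pad at (370,237). The knob marks, at (145,195) and (627,265), point the same way, and the jar and spare lid are in place. The bar is level to 0.2 mm, and pad compression of about 1.75 mm means about 52 N.

```bash
python3 -c "
from cell import *
print(hand_in())"
```

```text
the job is handed in; nothing more can be done
None
```

I handed the job in with the tub within about 1 mm of the seat, the bar level to about 0.1°, the pad holding the lid with an estimated 52 N (worked out from depth images and knob torque, not read directly), and the gripper clear of everything; the hand-in returned no verdict.

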